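# Spread a circlip and hold it open at the axle groove

## Task

The orange-handled circlip pliers stand on their grey pad with a circlip on the tips. Squeeze the handles together to their stop so that the circlip is spread fully open, lift it off the pad and, keeping it spread and level, slide it down over the end of the axle stub and press the spring-loaded brass collar down to its stop, so that the circlip sits level with the groove. Finish while still holding the pliers squeezed and the collar pressed down; do not let go, and leave the other things on the table alone.

Things in the scene. Friction and masses are not known exactly. Their poses are not given: they have to be found in the camera images.
- pliers: Loose circlip pliers (0.2 kg, 142 mm tall) standing upright, a steel circlip on their tips. Origin: on the long axis at the circlip's underside; z points up to the two orange handles, y is the line along which they are squeezed together, the circlip's gap and lugs lie at -x. Pivot at 70 mm height; the cranked nose below it leaves the space over the circlip's middle free up to 55 mm.
- ring_centre (a point): Centre of the spread circlip at mid thickness, on the long axis, 2 mm above the pliers' origin. The circlip is 4 mm thick; spread, it is about 43.5 mm inside and 52 mm outside (lugs reach 33 mm from the axis); relaxed, its inside is only 35 mm, too small for the axle, and its middle lies 4.5 mm to +x of this point.
- grip (a point): Point between the handles to grip, 115 mm above the pliers' origin. Handles: 16 mm wide along x, 86 to 142 mm above the origin, flat outside. At rest they splay: 46 mm over the outer faces here, 56 mm at the top. Squeezed to the stop the faces are parallel, 28 mm apart. It takes 3.5 N at the start and 8 N at the stop; a firm grip holds them at the stop.
- pliers_left (a joint): Turn of one handle about the pivot, rad; 0 = at rest (circlip relaxed), 0.195 = squeezed to the stop (circlip fully spread). The other handle turns equally.
- pad: Fixed grey round loading pad, 84 mm diameter, 12 mm high, with a 22 mm boss, 5 mm high, in the middle of its top; origin at the centre of its underside. The circlip lies on it round the boss.
- axle: Fixed upright steel axle stub, 38 mm in diameter, on a blue flange 96 mm square and 12 mm thick with four screw heads. Origin: centre of the flange's underside, on the axle's axis; z up. The axle's end, with a 3 mm chamfer, is at 68 mm height; its groove, at 50 to 55 mm, is hidden by the brass collar until that is pressed down.
- groove (a point): Point on the axle's axis at 52 mm height: where the middle of the circlip's thickness stands when the collar is fully down.
- collar (a joint): Downward travel of the brass spring-loaded thrust collar round the axle, m; 0 = up (its flat top, 60 mm in diameter, at 58 mm height over the axle's origin), 0.008 = pressed down to its stop (top at 50 mm). The spring takes 1.5 N at the start and 4 N at the stop.
- screw_tub: Bystander: white tub with orange lid, 61 mm across, 42 mm high; origin at the centre of its underside.
- glue_bottle: Bystander: cream glue bottle with red tip, 36 mm across, 118 mm high; origin at the centre of its underside.
- multimeter: Bystander: teal multimeter lying flat, 138 x 70 x 44 mm; origin at the centre of its underside.
Things that resemble listed ones, but are neither listed nor needed, are in the scene too. What is meant by the pliers is not pink, and is the larger of those in its own colour.

How it is judged:
By the outcome, as a careful person would: the job done as asked, in the order asked, and still so for the second after the job is handed in, while the arm keeps its last pose, push and grip.
It also fails if it takes over 40 s, if anything falls off the work surface, if the arm or the gripper's body presses on something with over 40 N, if the wrist force passes 120 N, or if a joint passes its speed limit or range.

## Robot

A 6-joint arm with a two-finger parallel gripper is mounted at the origin on the work surface; the furniture and walls round the work are solid. World frame = base frame: x ahead of the robot, y to its left, z up, the work surface at z = 0. Lengths are in m, angles in rad, forces in N, time in s.
With the tool pointing down it reaches from about 0.3 to 0.85 m from the base axis. Payload 5.4 kg.
Tool frame: the origin (TCP) lies between the finger pads; the fingertips stand 25 mm ahead of it and the grasp point (between the pads) lies 6 mm ahead of it; z points along the fingers, y is the line along which they close (so a half turn about z gives the same grasp; the last joint's range is limited). The gripper opens to 85 mm and grips with 20 to 120 N. Pads are 22 mm wide; open, the fingers measure 114 mm over their backs; the gripper's body (76 mm by 85 mm) begins 54 mm behind the grasp point. The pads swing forward as they close: fully open they stand 13 mm farther back than shut.
Start: joints at [1.064, 0.158, 1.597, -0, 1.386, -0.21], TCP at [0.168, 0.55, 0.256] pointing down, gripper open.
Joint ranges: [-2.91, 2.91], [-0.94, 2.29], [0.18, 2.7], [-1.29, 4.43], [0.17, 2.64], [-3, 3]. Speed limits (rad/s): [2.57, 2.57, 3.14, 3.14, 3.14, 3.14].

## Interface

Orientations are given as a rotation vector (axis times angle).
In Python, from plant import robot gives the robot as it stands.
- The arm moves only by the tool servo_tool, never from a script. Its argument "rows" is a list of rows, each a list of 3 entries, a list of its own where there are three numbers: the opening, from -1 (shut) to 1 (fully open), then the shift along the tool's x, y, z in m, then the turn, a rotation vector about the tool's x, y, z in degrees. A call has 1 to 12 rows; each row shifts and turns the commanded pose from where the row before left it, along the tool's axes as they then stand; what a row does not reach is not made up. A row lasts 1/8 s, in which the tool goes at most 62.5 mm and 10.7 degrees, less where a joint would pass 70% of its speed; a pose out of reach is approached as far as the arm can. A call with a gripper value outside its range is refused whole. The fingers move at their own pace and stop on an object; the grip force is fixed at half the most. Time passes only in rows, so rows that do not move let the fingers close. It gives the time, the measured TCP pose, the force, the opening and the grip force at its end, in the units of the state.
- robot.read_state(): the state, without advancing time (a new reading comes with each control period).
- robot.get_image(name): name is "side" or "top" or "wrist"; returns a dict with "color" (400x640x3 uint8, red, green, blue), "fx", "fy", "cx", "cy" (pixels), "k1" (the pictures are not rectified: a ray, as slopes to the right and down, at radius r is drawn at 1 + k1 r^2 times it, then the intrinsics apply), "rvec" (rotation vector, rad) and "tvec" (3), from world to camera coordinates, as OpenCV has them. Camera axes: x right, y down, z forward; pixel columns grow to the right and rows downward; lengths in m; the calibration is good to about 2 mm. A picture is of the moment at which its call begins. There is no depth.
- robot.finish_job(): hands the job in; it is judged then, once.
The state is a dict: "t": time; "joint_pos": joint angles; "joint_vel": joint speeds; "tau": joint torques, N m; "tool_pos": TCP position; "tcp_rot": TCP orientation; "force": force on the tool from outside, world axes, zero at the start; "moment": the same for the moment, N m; "opening": finger opening in m; "finger_force": force on a finger pad.
Only numpy, scipy, OpenCV 4.12 (cv2) and the standard library are available. Lean on these libraries where they do the work, as an engineer would, in place of code of your own. Each camera call takes 0.05 s, during which the arm holds its last target. There are 200 camera calls.

## Working session

There is one attempt and no reset: what is moved stays moved. The work goes in short steps, Python scripts to look and compute and a tool call to move; the robot and the scene stay as the last step left them, time stands still between calls to the robot, and variables do not carry over. Pictures are saved under pics/ and viewed, at most 10 in all, crops included, and the job is handed in when it is done.

Besides the shell and the picture viewer there is one more tool, called as a command line: name --argument value ..., lists and objects as JSON in quotes. servo_tool: Moves the arm, as the interface text tells. Its arguments: {"type":"object","properties":{"rows":{"type":"array"}},"required":["rows"]}

```bash
mkdir -p pics; cat > h.py <<'E'
import numpy as np, cv2
from plant import robot
def grab(n):
    d=robot.get_image(n); d['bgr']=cv2.cvtColor(d['color'],cv2.COLOR_RGB2BGR); np.save('pics/%s.npy'%n,d,allow_pickle=True); return d
def load(n): return np.load('pics/%s.npy'%n,allow_pickle=True).item()
def ray(d,u,v):
    K=np.array([[d['fx'],0,d['cx']],[0,d['fy'],d['cy']],[0,0,1.]])
    p=cv2.undistortPoints(np.array([[[u,v]]],float),K,np.array([d['k1'],0,0,0,0.]))[0,0]
    R=cv2.Rodrigues(np.array(d['rvec'],float))[0]; t=np.array(d['tvec'],float).ravel()
    v=R.T@np.array([p[0],p[1],1]); return -R.T@t, v/np.linalg.norm(v)
def onz(d,u,v,z):
    c,r=ray(d,u,v); return c+r*(z-c[2])/r[2]
def tri(rays):
    A=sum(np.eye(3)-np.outer(r,r) for c,r in rays); b=sum((np.eye(3)-np.outer(r,r))@c for c,r in rays)
    return np.linalg.solve(A,b)
def proj(d,X):
    K=np.array([[d['fx'],0,d['cx']],[0,d['fy'],d['cy']],[0,0,1.]])
    return cv2.projectPoints(np.array(X,float).reshape(-1,3),np.array(d['rvec'],float),np.array(d['tvec'],float),K,np.array([d['k1'],0,0,0,0.]))[0][:,0]
E
python3 - <<'E'
from h import *
a=grab('top');b=grab('side')
cv2.imwrite('pics/a.png',a['bgr']);cv2.imwrite('pics/b.png',b['bgr'])
print(ray(a,320,200),ray(b,320,200)); print(robot.read_state())
E
```

```text
(array([0.35413154, 0.01225906, 1.23862709]), array([ 0.19642422, -0.02948928, -0.98007546])) (array([-0.00148978, -0.98477839,  0.80405716]), array([ 0.44823195,  0.73358096, -0.51082981]))
{'t': 0.1, 'joint_pos': array([ 1.06389427e+00,  1.58989339e-01,  1.59812122e+00, -2.55683732e-06,
        1.38622842e+00, -2.10093988e-01]), 'joint_vel': array([ 0.00076205, -0.00167406, -0.00401281, -0.00022684, -0.00244687,
        0.00168162]), 'tau': array([-2.93306966e-04, -3.96989143e+01, -3.32338750e+01, -1.45000540e-04,
        4.18069729e-03,  1.81339590e-05]), 'tool_pos': array([0.16793311, 0.54939461, 0.25540601]), 'tcp_rot': array([-4.64424438e-01, -3.10645666e+00,  2.56960934e-03]), 'force': array([ 0.22034444,  0.31373546, -0.30941244]), 'moment': array([-0.01861212,  0.02749973, -0.01285798]), 'finger_force': 0.0, 'opening': 0.08539040310357063}
```

View pics/a.png

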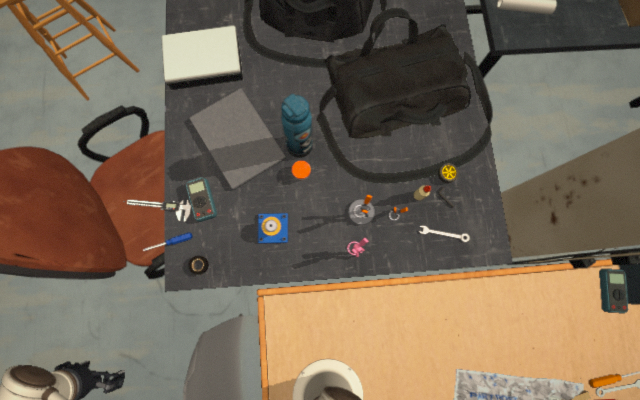

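View pics/b.png

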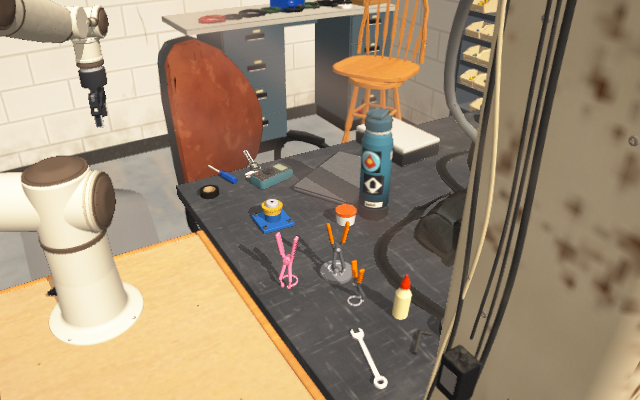

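Top view: pliers candidates are the orange pair on the grey pad (362,208), a smaller orange pair (398,213) and a pink pair (358,247). The one on the pad is the larger orange pair, so it fits. The axle is at (272,228). In the side view the target pliers are at (337,250), the small orange pair at (357,285), pink at (287,262) and the axle at (272,212). I'll confirm with one enlarged crop.

```bash
python3 - <<'E'
from h import *
a=load('top');b=load('side')
A=cv2.resize(a['bgr'][180:260,250:420],None,fx=4.7,fy=4.7,interpolation=cv2.INTER_CUBIC)[:,:799]
A=cv2.resize(a['bgr'][185:245,250:410],(800,300),interpolation=cv2.INTER_CUBIC)
B=cv2.resize(b['bgr'][190:310,240:400],(400,300),interpolation=cv2.INTER_CUBIC)
B=cv2.copyMakeBorder(B,0,0,0,400,cv2.BORDER_CONSTANT)
cv2.imwrite('pics/c.png',np.vstack([A,B]))
for n,d in(('top',a),('side',b)):
    hsv=cv2.cvtColor(d['bgr'],cv2.COLOR_BGR2HSV)
    for nm,lo,hi in(('orange',(5,190,120),(16,255,255)),('blue',(105,150,60),(118,255,255))):
        m=cv2.inRange(hsv,lo,hi); k,l,s,c=cv2.connectedComponentsWithStats(m)
        for i in range(1,k):
            if s[i,4]>8 and 240<c[i][0]<420 and 160<c[i][1]<310: print(n,nm,s[i],c[i].round(1))
print(onz(a,272,228,.012),onz(a,271,226,.068),onz(a,362,211,.012),onz(a,301,170,.042))
E
```

```text
top orange [292 161  19  18 263] [300.6 169.2]
top orange [365 195   7   9  41] [367.7 198.6]
top orange [394 207   2   5   9] [394.6 208.8]
top orange [401 207   7   5  22] [404.2 209.4]
top orange [362 210   6   3  13] [364.5 210.8]
top blue [258 214  30  29 432] [273.6 229.8]
side orange [366 162   7   3  10] [369.4 163.2]
side orange [336 204  20  13 204] [345.4 210.2]
side orange [327 223   7  21  58] [330.  233.9]
side orange [342 222   8  21  81] [345.  232.8]
side orange [352 262  13  21  98] [357.5 274. ]
side orange [401 275   9  14  87] [405.5 283. ]
side blue [252 209  42  25 538] [272.3 221.5]
[0.51987187 0.13792671 0.012     ] [0.51876321 0.13492806 0.068     ] [ 0.55262611 -0.15863482  0.012     ] [0.69828963 0.02992772 0.042     ]
```

View pics/c.png

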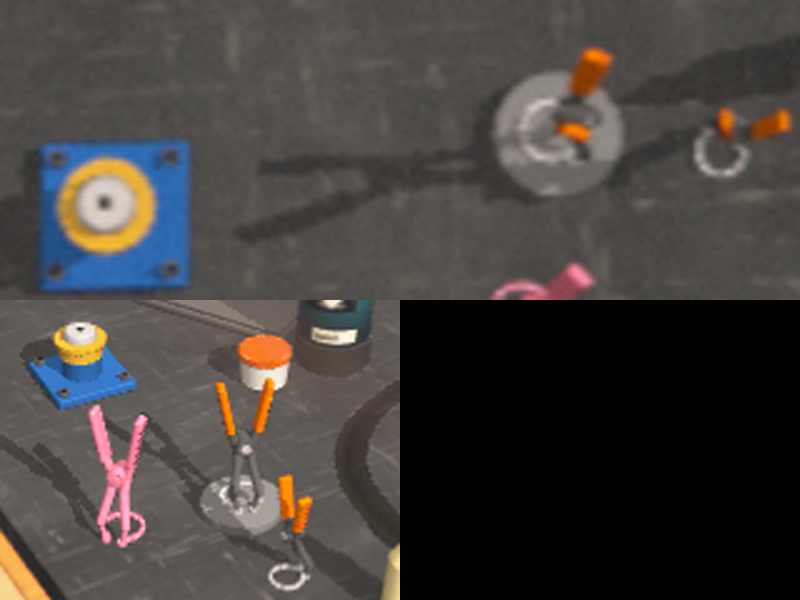

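The crop confirms it: the larger orange pliers stand on the grey pad at (362,211). The small orange pair and the pink pair stand on the bare table. Next I measure the handles and the axle.

```bash
python3 - <<'E'
from h import *
a=load('top');b=load('side')
A=tri([ray(a,367.7,198.6),ray(b,345,232.8)]);B=tri([ray(a,364.5,210.8),ray(b,330,233.9)])
print('handles',A,B,(A+B)/2)
At=tri([ray(a,369.4,195.6),ray(b,348,223)]);Bt=tri([ray(a,364.8,211),ray(b,328.5,224)])
print('tops',At,Bt,(At+Bt)/2, np.degrees(np.arctan2(*(At-Bt)[:2][::-1])))
print('A-B',A-B,np.degrees(np.arctan2(*(A-B)[:2][::-1])))
print('pad',onz(a,361.6,211.4,.012))
# axle: gold collar centroid & grey top
for u,v,z in((271,225.5,.068),(271.3,226.3,.058)): print('axle',onz(a,u,v,z))
print('flange',onz(a,273.2,228.4,.012))
from scipy.spatial.transform import Rotation as R
print(R.from_rotvec(robot.read_state()['tcp_rot']).as_matrix().round(3))
E
```

```text
handles [ 0.57060262 -0.16413136  0.12095091] [ 0.53539103 -0.15105608  0.12211056] [ 0.55299682 -0.15759372  0.12153074]
tops [ 0.57505492 -0.16635662  0.1480905 ] [ 0.53126531 -0.14831753  0.1495936 ] [ 0.55316012 -0.15733708  0.14884205] -22.389157493243477
A-B [ 0.0352116  -0.01307528 -0.00115965] -20.37169778004118
pad [ 0.55140902 -0.15719257  0.012     ]
axle [0.52031958 0.13484113 0.068     ]
axle [0.5191553  0.13509399 0.058     ]
flange [0.5182682  0.13412083 0.012     ]
[[-0.956  0.292 -0.001]
 [ 0.292  0.956 -0.002]
 [ 0.    -0.002 -1.   ]]
```

servo_tool --rows '[[1, [-0.041, -0.0402, 0], [0, 0, 0]], [1, [-0.041, -0.0402, 0], [0, 0, 0]], [1, [-0.041, -0.0402, 0], [0, 0, 0]], [1, [-0.041, -0.0402, 0], [0, 0, 0]], [1, [-0.041, -0.0402, 0], [0, 0, 0]], [1, [-0.041, -0.0402, 0], [0, 0, 0]], [1, [-0.041, -0.0402, 0], [0, 0, 0]], [1, [-0.041, -0.0402, 0], [0, 0, 0]], [1, [-0.041, -0.0402, 0], [0, 0, 0]], [1, [-0.041, -0.0402, 0], [0, 0, 0]], [1, [-0.041, -0.0402, 0], [0, 0, 0]], [1, [-0.041, -0.0402, 0], [0, 0, 0]]]'

```text
t: 1.6
tool_pos: [0.498, -0.0572, 0.256]
tcp_rot: [-0.465, -3.107, -0.001]
force: [0.2, 0.6, 1.0]
opening: 0.0855
finger_force: 0.0
```

servo_tool --rows '[[1, [-0.041, -0.0402, 0], [0, 0, 0]], [1, [-0.041, -0.0402, 0], [0, 0, 0]], [1, [0, 0, 0], [0, 0, 9.4]], [1, [0, 0, 0], [0, 0, 9.4]], [1, [0, 0, 0], [0, 0, 9.4]], [1, [0, 0, 0], [0, 0, 9.4]], [1, [0, 0, 0], [0, 0, 9.4]], [1, [0, 0, 0], [0, 0, 9.4]], [1, [0, 0, 0], [0, 0, 9.4]], [1, [0, 0, 0], [0, 0, 9.4]], [1, [0, 0, 0], [0, 0, 9.4]], [1, [0, 0, 0], [0, 0, 9.4]]]'

```text
t: 3.1
tool_pos: [0.5522, -0.1561, 0.2557]
tcp_rot: [-2.593, -1.772, 0.001]
force: [0.4, 0.4, 1.6]
opening: 0.0856
finger_force: 0.0
```

```bash
python3 - <<'E'
from h import *
w=grab('wrist'); cv2.imwrite('pics/w1.png',w['bgr'])
from scipy.spatial.transform import Rotation as R
s=robot.read_state(); print(s['tool_pos'],s['joint_pos'],s['t']);print(R.from_rotvec(s['tcp_rot']).as_matrix().round(3))
print(proj(w,[[.5525,-.1575,.154],[.5525,-.1575,.012],[.575,-.1664,.154],[.531,-.1483,.154]]))
E
```

```text
[ 0.55221002 -0.15606838  0.25573553] [-4.85924713e-01  1.56616752e-01  1.60012279e+00 -2.13218866e-05
  1.38592039e+00 -1.09242952e-01] 3.15
[[ 0.368  0.93  -0.001]
 [ 0.93  -0.368  0.   ]
 [ 0.    -0.001 -1.   ]]
[[323.03604147 213.23472369]
 [322.61450103 163.43554668]
 [360.00357413 213.4162891 ]
 [287.29013002 212.12248603]]
```

View pics/w1.png

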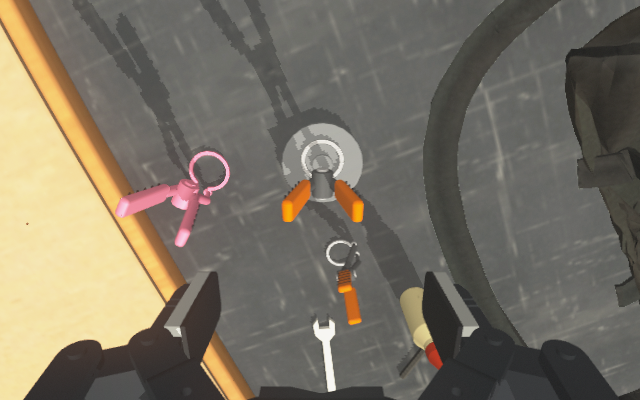

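The wrist view shows the target pliers' handle tops at (292,214) and (354,214) and the pad at (322,160), which matches the prediction. The squeeze line is level with the fingers. I'll descend and grip.

servo_tool --rows '[[1, [-0.001, 0.001, 0.03], [0, 0, 0]], [1, [0, 0, 0.03], [0, 0, 0]], [1, [0, 0, 0.03], [0, 0, 0]], [1, [0, 0, 0.02], [0, 0, 0]], [1, [0, 0, 0.0125], [0, 0, 0]], [1, [0, 0, 0], [0, 0, 0]]]'

```text
t: 3.9
tool_pos: [0.5525, -0.1572, 0.1329]
tcp_rot: [-2.587, -1.779, 0.001]
force: [0.6, 0.2, -0.0]
opening: 0.0855
finger_force: 0.0
```

servo_tool --rows '[[0.2, [0, 0, 0], [0, 0, 0]], [0, [0, 0, 0], [0, 0, 0]], [-0.2, [0, 0, 0], [0, 0, 0]], [-0.4, [0, 0, 0], [0, 0, 0]], [-1, [0, 0, 0], [0, 0, 0]], [-1, [0, 0, 0], [0, 0, 0]], [-1, [0, 0, 0], [0, 0, 0]], [-1, [0, 0, 0], [0, 0, 0]], [-1, [0, 0, 0], [0, 0, 0]], [-1, [0, 0, 0], [0, 0, 0]]]'

```text
t: 5.15
tool_pos: [0.5541, -0.1583, 0.1369]
tcp_rot: [2.586, 1.778, 0.001]
force: [-4.6, 0.8, 13.0]
opening: 0.0239
finger_force: 59.1
```

```bash
python3 - <<'E'
from h import *
w=grab('wrist'); cv2.imwrite('pics/w2.png',w['bgr'])
s=robot.read_state(); print(s)
E
```

```text
{'t': 5.2, 'joint_pos': array([-4.87582254e-01,  2.79020726e-01,  1.70342371e+00, -6.31855769e-04,
        1.15595921e+00, -1.21041112e-01]), 'joint_vel': array([-1.41318973e-05,  8.85728141e-04,  2.04092121e-04,  1.22488304e-03,
       -8.75653944e-05, -8.62546106e-04]), 'tau': array([ 1.78770097e-01, -3.49109888e+01, -2.66941094e+01,  3.18427747e-01,
       -1.45958606e+00,  4.49597384e-03]), 'tool_pos': array([ 0.55413499, -0.15831872,  0.1369754 ]), 'tcp_rot': array([2.58631197e+00, 1.77796424e+00, 1.51072168e-03]), 'force': array([-4.05709215,  1.40216754, 13.11557893]), 'moment': array([0.28509255, 0.89203503, 0.00428163]), 'finger_force': 59.118794202804565, 'opening': 0.023497261830050086}
```

View pics/w2.png

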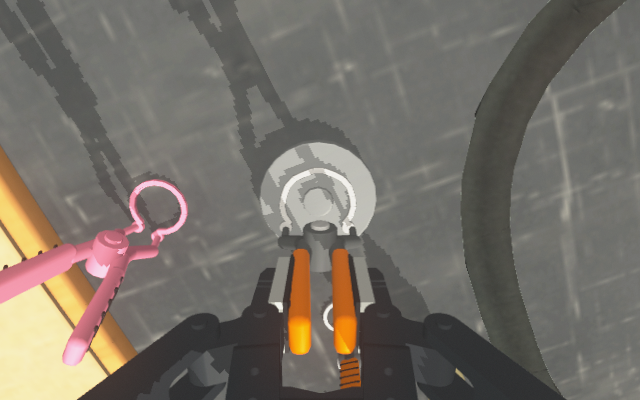

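The grip took: the handles look parallel, at columns 300 and 345. The pads swinging in push down on the pliers a little. Now I'll lift.

servo_tool --rows '[[-1, [0, 0, -0.006], [0, 0, 0]], [-1, [0, 0, -0.014], [0, 0, 0]], [-1, [0, 0, -0.02], [0, 0, 0]], [-1, [0, 0, -0.03], [0, 0, 0]], [-1, [0, 0, -0.03], [0, 0, 0]], [-1, [0, 0, 0], [0, 0, 0]], [-1, [0, 0, 0], [0, 0, 0]]]'

```text
t: 6.08
tool_pos: [0.5524, -0.1571, 0.2325]
tcp_rot: [-2.588, -1.778, 0.001]
force: [0.4, -0.7, -2.8]
opening: 0.0235
finger_force: 58.9
```

```bash
python3 - <<'E'
from h import *
from scipy.spatial.transform import Rotation as R
w=grab('wrist'); b=grab('side');
B=cv2.resize(b['bgr'][150:290,270:430],(640,560),interpolation=cv2.INTER_CUBIC)
cv2.imwrite('pics/b3.png',B);cv2.imwrite('pics/w3.png',cv2.resize(w['bgr'][130:330,220:420],(600,600),interpolation=cv2.INTER_CUBIC))
s=robot.read_state(); print(s['tool_pos'],s['force'],s['opening'],s['finger_force'])
M=R.from_rotvec(s['tcp_rot']).as_matrix();print(M.round(3))
for L in (.115,.119,.111): # ring mid-plane below grasp point
    X=s['tool_pos']+M@np.array([0,0,.006+L-.002]); print(X,proj(w,X))
E
```

```text
[ 0.55209954 -0.15700172  0.23175727] [-0.09425954  0.33492654 -2.37012141] 0.02338999705276169 58.895832896232605
[[ 0.358  0.934 -0.003]
 [ 0.934 -0.358  0.002]
 [ 0.    -0.004 -1.   ]]
[ 0.55172568 -0.15680139  0.11275802] [[320.82740008 202.24178996]]
[ 0.55171312 -0.15679466  0.10875805] [[320.82790188 200.37502527]]
[ 0.55173825 -0.15680813  0.116758  ] [[320.82688379 204.16535625]]
```

View pics/w3.png

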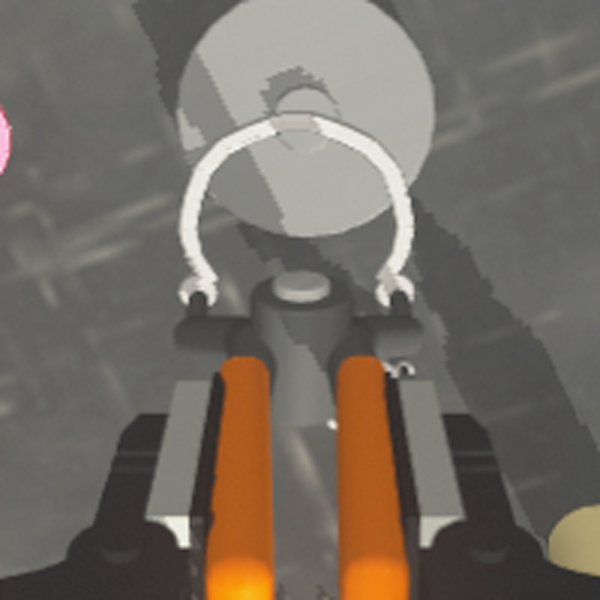

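View pics/b3.png

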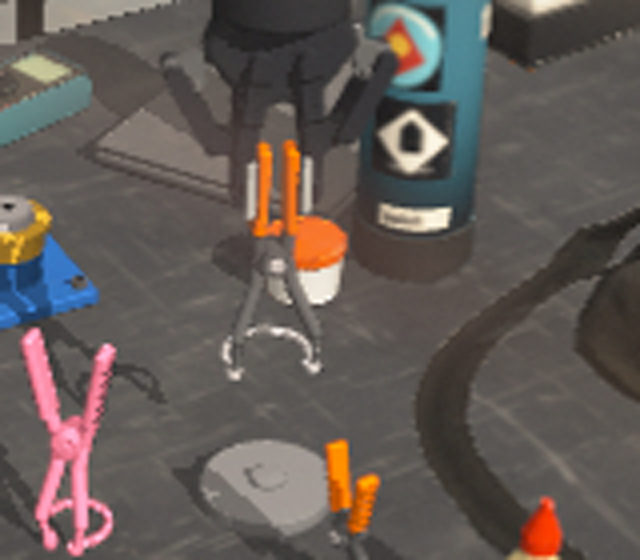

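The circlip is spread and lifted. In the wrist crop the lugs are at (198,290) and (395,290) and the ring's outer sides at columns 180 and 412. In the side view the pliers hang upright. I'll measure the ring's position in the tool frame, and the axle.

```bash
cat > m.py <<'E'
from h import *
from scipy.spatial.transform import Rotation as R
from scipy.optimize import least_squares
E
python3 - <<'E'
from m import *
w=load('wrist');b=load('side');a=load('top')
s=robot.read_state();M=R.from_rotvec(s['tcp_rot']).as_matrix();T=s['tool_pos']
for uw,us in(((286,226.7),(328.75,243.25)),((351.7,226.7),(349,242.25))):
    X=tri([ray(w,*uw),ray(b,*us)]);print('lug',X,'tool',M.T@(X-T))
# ring mask in wrist: bright, outline ellipse
crop=(w['bgr'].min(2)>165).astype(np.uint8); m=np.zeros_like(crop); m[160:232,272:366]=crop[160:232,272:366]
ys,xs=np.nonzero(m); print('ext',xs.min(),xs.max()+1,ys.min(),len(xs))
# outer silhouette: per-row extremes on rows 175..212
rows=range(176,212);E=[]
for r in rows:
    c=xs[ys==r]; 
    if len(c): E+= [(c.min(),r+.5),(c.max()+1,r+.5)]
for z in (.115,.119,.123):
    P=np.array([(M.T@(onz(w,u,v,(T+M@[0,0,z])[2])-T))[:2] for u,v in E])
    f=least_squares(lambda p:np.hypot(P[:,0]-p[0],P[:,1]-p[1])-p[2],[0,0,.026],loss='soft_l1',f_scale=.0005)
    print(z,f.x,np.abs(f.fun).mean())
# axle in top and side: gold collar mask
for n,d in(('top',a),('side',b)):
    h=cv2.cvtColor(d['bgr'],cv2.COLOR_BGR2HSV); g=cv2.inRange(h,(17,130,120),(32,255,255)); g2=np.zeros_like(g); g2[190:245,245:300]=g[190:245,245:300]
    y,x=np.nonzero(g2); print(n,x.min(),x.max()+1,y.min(),y.max()+1)
    if n=='top':
        c=cv2.convexHull(np.stack([x,y],1).astype(np.float32)); (cx,cy),r=cv2.minEnclosingCircle(c); el=cv2.fitEllipse(c); print(el, onz(d,el[0][0],el[0][1],.058),onz(d,el[0][0],el[0][1],.05))
E
```

```text
lug [ 0.5218094  -0.16679062  0.10993534] tool [-0.02005099 -0.02433691  0.12189983]
lug [ 0.56636216 -0.18501566  0.10744204] tool [-0.02109453  0.02379659  0.12422247]
ext 280 364 160 2898
0.115 [ 0.00201974 -0.00071403  0.02674913] 0.001570168987478541
0.119 [ 0.00059672 -0.0007301   0.02720488] 0.0015965730272603075
0.123 [-0.00082628 -0.00074618  0.02766062] 0.0016229725199143885
top 262 281 217 235
((270.8126525878906, 225.73187255859375), (17.70377540588379, 18.526527404785156), 41.43437957763672) [0.52105673 0.13651274 0.058     ] [0.52218782 0.13735469 0.05      ]
side 262 283 200 216
```

servo_tool --rows '[[-1, [0.013, -0.0067, 0], [0, 0, 0]], [-1, [0.0262, -0.0134, 0], [0, 0, 0]], [-1, [0.0393, -0.0201, 0], [0, 0, 0]], [-1, [0.0393, -0.0201, 0], [0, 0, 0]], [-1, [0.0393, -0.0201, 0], [0, 0, 0]], [-1, [0.0393, -0.0201, 0], [0, 0, 0]], [-1, [0.0262, -0.0134, 0], [0, 0, 0]], [-1, [0.0262, -0.0134, 0], [0, 0, 0]], [-1, [0.0131, -0.0067, 0], [0, 0, 0]], [-1, [0, 0, 0], [0, 0, 0]], [-1, [0, 0, 0], [0, 0, 0]]]'

```text
t: 7.55
tool_pos: [0.5219, 0.1343, 0.2337]
tcp_rot: [2.589, 1.778, -0.001]
force: [0.0, -0.0, -2.1]
opening: 0.0233
finger_force: 59.0
```

```bash
python3 - <<'E'
from m import *
w=grab('wrist'); 
cv2.imwrite('pics/w4.png',cv2.resize(w['bgr'][120:320,220:420],(600,600),interpolation=cv2.INTER_CUBIC))
s=robot.read_state(); print(s['tool_pos'],s['force'],s['opening']);M=R.from_rotvec(s['tcp_rot']).as_matrix();print(M.round(3))
T=s['tool_pos']; print(proj(w,[T+M@[0,0,.119],[.52,.1355,.068]]))
E
```

```text
[0.52198573 0.13413967 0.2337232 ] [ 0.04152417  0.20618932 -2.2778369 ] 0.023307470140317497
[[ 0.359  0.933 -0.   ]
 [ 0.933 -0.359 -0.   ]
 [-0.     0.    -1.   ]]
[[321.80798989 202.81310612]
 [318.88723962 183.11931007]]
```

View pics/w4.png

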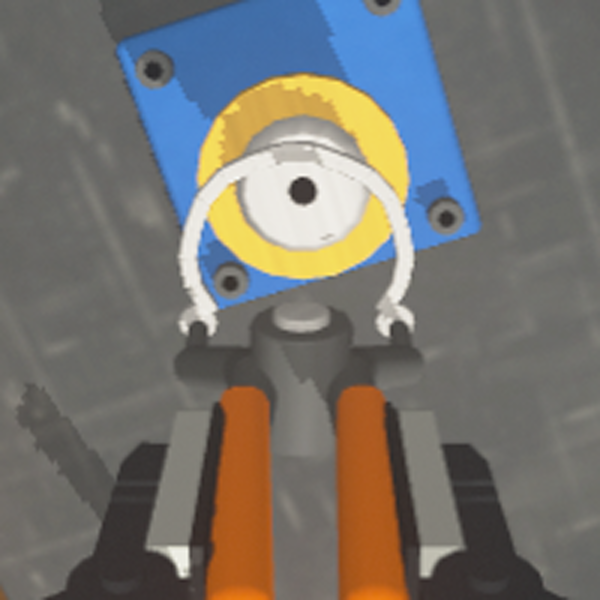

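The wrist crop shows the ring's outer edge at columns 180 and 412 with its top at row 141. The gold collar top spans columns 198–409 and rows 74–278, and the axle end hole is at (302,190). I'll convert these into tool offsets.

```bash
cat >> m.py <<'E'
def circ(d,pts,z,M,T):
    P=np.array([(M.T@(onz(d,u,v,z)-T))[:2] for u,v in pts])
    f=least_squares(lambda p:np.hypot(P[:,0]-p[0],P[:,1]-p[1])-p[2],[0,0,.026]); return f.x
def seg(d,lo,hi,box):
    x0,x1,y0,y1=box; h=cv2.cvtColor(d['bgr'],cv2.COLOR_BGR2HSV); g=cv2.inRange(h,lo,hi); m=np.zeros_like(g); m[y0:y1,x0:x1]=g[y0:y1,x0:x1]; return m
E
python3 - <<'E'
from m import *
w=load('wrist');s=robot.read_state();M=R.from_rotvec(s['tcp_rot']).as_matrix();T=s['tool_pos']
c=lambda x,y:(220+x/3,120+y/3)
# ring: outer edge, assumed height of upper face
for dz in(.113,.117,.121): print('ring',dz,circ(w,[c(180,250),c(412,250),c(297,141),c(190,205),c(402,205)],T[2]-dz,M,T))
g=seg(w,(18,100,100),(34,255,255),(270,370,130,230)); 
cn=max(cv2.findContours(g,0,2)[0],key=cv2.contourArea)
pts=[c(198,176),c(409,176),c(304,74),c(304,278),c(230,103),c(230,250),c(378,103)]
r=circ(w,pts,.058,M,T);print('collar',r,T+M@[r[0],r[1],0])
r=circ(w,[c(242,190),c(364,190),c(303,250)],.0665,M,T);print('axle',r)
print('hole',M.T@(onz(w,*c(302,190),.068)-T))
E
```

```text
ring 0.113 [ 0.00077016 -0.00213928  0.02639263]
ring 0.117 [-0.00066654 -0.00217101  0.02684943]
ring 0.121 [-0.00210325 -0.00220275  0.02730622]
collar [ 0.00066417 -0.00048138  0.0298671 ] [0.52177524 0.13493248 0.23372288]
axle [-0.00071229 -0.00062395  0.01679113]
hole [ 0.00044482 -0.0008954   0.16572296]
```

servo_tool --rows '[[-1, [0.0005, 0.0005, 0.01], [0, 0, 0]], [-1, [0.0005, 0.0005, 0.01], [0, 0, 0]], [-1, [0.0005, 0.0005, 0.01], [0, 0, 0]], [-1, [0, 0, 0], [0, 0, 0]], [-1, [0, 0, 0], [0, 0, 0]]]'

```text
t: 8.22
tool_pos: [0.5239, 0.1359, 0.2039]
tcp_rot: [2.589, 1.779, 0.0]
force: [0.8, -0.1, -2.4]
opening: 0.0237
finger_force: 58.9
```

```bash
python3 - <<'E'
from m import *
w=grab('wrist');b=grab('side')
A=cv2.resize(w['bgr'][150:260,260:380],(600,550),interpolation=cv2.INTER_CUBIC)
B=cv2.resize(b['bgr'][140:250,250:290],(200,550),interpolation=cv2.INTER_CUBIC)
cv2.imwrite('pics/w5.png',np.hstack([A,B]))
s=robot.read_state();print(s['tool_pos'],s['tcp_rot'],s['force'])
E
```

```text
[0.52407805 0.13589046 0.20427576] [2.58869075e+00 1.77905821e+00 1.16083710e-03] [ 0.05677675  0.04140108 -1.71910679]
```

View pics/w5.png

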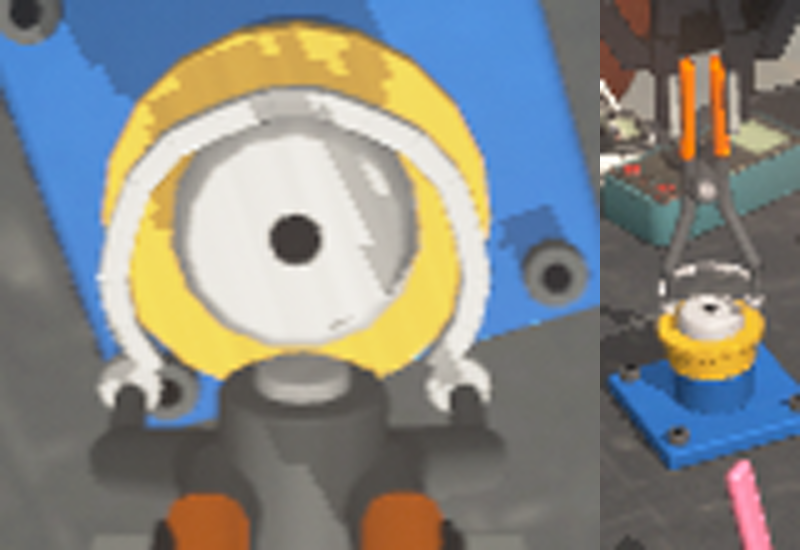

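Crop of the ring just above the axle: the ring's outer edge is at columns 102 and 490 with its top at row 87. The axle hole is at (295,240) and the axle spans columns 175–418, so sideways it is aligned. I'll compute the fore-aft offset.

```bash
python3 - <<'E'
from m import *
w=load('wrist');b=load('side');s=robot.read_state();M=R.from_rotvec(s['tcp_rot']).as_matrix();T=s['tool_pos']
c=lambda x,y:(260+x/5,150+y/5)
for dz in(.113,.117,.121): print('ring',dz,circ(w,[c(102,280),c(490,280),c(296,87),c(118,200),c(474,200)],T[2]-dz,M,T))
r=circ(w,[c(104,200),c(489,200),c(297,22),c(180,66),c(412,66)],.058,M,T);print('collar',r)
r=circ(w,[c(175,235),c(418,235),c(297,345),c(213,315),c(381,315)],.066,M,T);print('axle',r)
print('hole',M.T@(onz(w,*c(295,240),.068)-T))
# lugs z from wrist+side ; side crop offset (250,140), scale 5, x origin 600
for uw,us in((c(130,385),(250+(665-600)/5,140+308/5)),(c(458,380),(250+(757-600)/5,140+303/5))):
    X=tri([ray(w,*uw),ray(b,*us)]);print('lug',X,M.T@(X-T))
# side: hole point
print('hole tri',tri([ray(w,*c(295,240)),ray(b,250+(711-600)/5,140+308/5)]))
# expected
print(proj(b,[T+M@[0,0,.02],T+M@[0,0,.1]]))
E
```

```text
ring 0.113 [ 0.00022839 -0.00186615  0.02641211]
ring 0.117 [-0.00121649 -0.00189456  0.02686973]
ring 0.121 [-0.00266138 -0.00192297  0.02732735]
collar [-0.00174033 -0.00202292  0.02961959]
axle [-0.00193827 -0.00194982  0.01826339]
hole [-0.00238388 -0.0021761   0.13627323]
lug [0.49278791 0.12638585 0.08133759] [-0.02012708 -0.02590829  0.12291   ]
lug [0.53888164 0.10849062 0.07930763] [-0.02031327  0.02353527  0.12498158]
hole tri [0.52276212 0.13384179 0.06819169]
[[269.86714846 164.26511188]
 [271.19275994 190.03715098]]
```

Aligned to within about 1 mm, and the fit allows 2.7 mm. I'll descend gently.

servo_tool --rows '[[-1, [0.0003, 0, 0.004], [0, 0, 0]], [-1, [0, 0, 0.004], [0, 0, 0]], [-1, [0, 0, 0.004], [0, 0, 0]], [-1, [0, 0, 0.004], [0, 0, 0]], [-1, [0, 0, 0], [0, 0, 0]], [-1, [0, 0, 0], [0, 0, 0]]]'

```text
t: 9.07
tool_pos: [0.524, 0.1361, 0.1879]
tcp_rot: [2.589, 1.779, 0.0]
force: [0.1, 0.2, -2.0]
opening: 0.0235
finger_force: 58.9
```

servo_tool --rows '[[-1, [0, 0, 0.002], [0, 0, 0]], [-1, [0, 0, 0.002], [0, 0, 0]], [-1, [0, 0, 0.002], [0, 0, 0]], [-1, [0, 0, 0], [0, 0, 0]], [-1, [0, 0, 0], [0, 0, 0]]]'

```text
t: 9.7
tool_pos: [0.524, 0.1362, 0.182]
tcp_rot: [2.589, 1.779, 0.0]
force: [0.3, -0.0, -0.3]
opening: 0.0236
finger_force: 59.2
```

servo_tool --rows '[[-1, [0, 0, 0.002], [0, 0, 0]], [-1, [0, 0, 0.002], [0, 0, 0]], [-1, [0, 0, 0.002], [0, 0, 0]], [-1, [0, 0, 0], [0, 0, 0]], [-1, [0, 0, 0], [0, 0, 0]]]'

```text
t: 10.32
tool_pos: [0.524, 0.1362, 0.176]
tcp_rot: [2.589, 1.779, 0.0]
force: [-0.6, -0.1, 1.4]
opening: 0.0236
finger_force: 59.6
```

The force now reads about 3.5 N above the hanging weight, so the collar is nearly at its stop. I'll press on to the stop.

servo_tool --rows '[[-1, [0, 0, 0.001], [0, 0, 0]], [-1, [0, 0, 0.001], [0, 0, 0]], [-1, [0, 0, 0], [0, 0, 0]], [-1, [0, 0, 0], [0, 0, 0]]]'

```text
t: 10.82
tool_pos: [0.5242, 0.1362, 0.175]
tcp_rot: [2.589, 1.779, 0.001]
force: [-2.9, 0.5, 6.6]
opening: 0.0232
finger_force: 60.4
```

servo_tool --rows '[[-1, [0, 0, 0.001], [0, 0, 0]], [-1, [0, 0, 0.001], [0, 0, 0]], [-1, [0, 0, 0], [0, 0, 0]], [-1, [0, 0, 0], [0, 0, 0]]]'

```text
t: 11.32
tool_pos: [0.5247, 0.1362, 0.1747]
tcp_rot: [2.588, 1.779, 0.002]
force: [-6.8, -0.1, 16.8]
opening: 0.0235
finger_force: 61.6
```

The collar is at its stop: the TCP stays near 0.175 while the force climbs steeply. I'll ease off slightly and take a final look.

servo_tool --rows '[[-1, [0, 0, -0.001], [0, 0, 0]], [-1, [0, 0, 0], [0, 0, 0]], [-1, [0, 0, 0], [0, 0, 0]]]'

```text
t: 11.7
tool_pos: [0.5245, 0.1362, 0.1748]
tcp_rot: [2.588, 1.779, 0.002]
force: [-4.6, 0.5, 11.6]
opening: 0.0235
finger_force: 61.1
```

```bash
python3 - <<'E'
from m import *
w=grab('wrist');b=grab('side')
A=cv2.resize(w['bgr'][150:260,260:380],(450,412),interpolation=cv2.INTER_CUBIC)
B=cv2.resize(b['bgr'][150:250,240:325],(350,412),interpolation=cv2.INTER_CUBIC)
cv2.imwrite('pics/w6.png',np.hstack([A,B]))
s=robot.read_state();print(s['tool_pos'],s['tcp_rot'],s['force'],s['moment'],s['opening'])
E
```

```text
[0.52449956 0.13621417 0.17482188] [2.58815398e+00 1.77907328e+00 1.92269417e-03] [-3.82719529  0.31817335 11.2068779 ] [-0.08013732  0.7847491   0.01800697] 0.02366822410802358
```

View pics/w6.png

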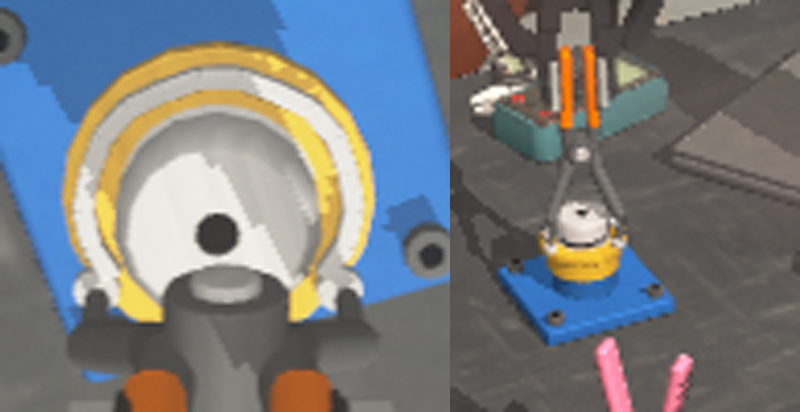

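The ring lies evenly on the collar around the axle, in the wrist half of the picture with the hole at (217,233). In the side half the collar is down and the handles are squeezed. The ring's height works out at 0.175 − 0.123 = 0.052 m, level with the groove. Handing in.

```bash
python3 -c "
from plant import robot
print(robot.finish_job())"
```

```text
the job is handed in; nothing more can be done
None
```

The job is handed in: the circlip is held spread and level over the axle at about 52 mm, the groove's height, with the collar pressed to its stop and the pliers still squeezed (about 12 s of the 40 s used).

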